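# Sort the gears of a stripped gear unit into their dishes

### The job

The gear unit has been stripped: first take the smooth flanged bush that was left in the medium dish and put it in the square scrap tray. Then put the three toothed gears into the round dishes, each in the dish of its size, working from the largest gear to the smallest. Set every part down flat on the floor of its dish or tray with its hub up, do not drop any, and leave the ball bearing and the jaw coupling half where they lie.

Things in the scene. Friction and masses are not known exactly. Their poses are not given: they have to be found in the camera images.
- gear_large: Spur gear, 84 mm over the teeth: a toothed disc 12 mm thick, lying flat; a smooth round hub 26 mm across stands up in the middle, from 12 mm to 42 mm above the underside (a good grip from above). Loose, steel. Origin: centre of the underside, z up along the hub. Mass about 0.55 kg.
- gear_medium: Spur gear, 64 mm over the teeth: a toothed disc 12 mm thick, lying flat; a smooth round hub 26 mm across stands up in the middle, from 12 mm to 42 mm above the underside (a good grip from above). Loose, steel. Origin: centre of the underside, z up along the hub. Mass about 0.38 kg.
- gear_small: Spur gear, 46 mm over the teeth: a toothed disc 12 mm thick, lying flat; a smooth round hub 26 mm across stands up in the middle, from 12 mm to 42 mm above the underside (a good grip from above). Loose, steel. Origin: centre of the underside, z up along the hub. Mass about 0.24 kg.
- bush: Smooth flanged bush without teeth, lying in the medium dish at the start: a plain round flange 50 mm across and 12 mm thick; a smooth round hub 26 mm across stands up in the middle, from 12 mm to 42 mm above the underside (a good grip from above). Loose, steel. Origin: centre of the underside, z up along the hub. Mass about 0.26 kg.
- dish_large: Fixed round grey dish, open on top: 112 mm inside, 120 mm outside, rim 18 mm high, floor 4 mm thick. Origin: centre of its underside, z up. For the large gear.
- dish_medium: Fixed round grey dish, open on top: 92 mm inside, 100 mm outside, rim 18 mm high, floor 4 mm thick. Origin: centre of its underside, z up. For the medium gear; the bush lies in it at the start.
- dish_small: Fixed round grey dish, open on top: 74 mm inside, 82 mm outside, rim 18 mm high, floor 4 mm thick. Origin: centre of its underside, z up. For the small gear.
- scrap_tray: Fixed square grey tray, open on top: 90 x 90 mm outside, 82 x 82 mm inside, rim 18 mm high, floor 4 mm thick. For the bush. Origin: centre of its underside, x and y along its sides, z up.
- bearing: Ball bearing lying flat, to be left alone: a ring 72 mm across and 17 mm high with an open bore of 36 mm. Origin: centre of the underside.
- coupling: Jaw coupling half lying flat, to be left alone: a smooth disc 68 mm across and 14 mm thick with three blocks on top, 28 mm high over all. Origin: centre of the underside.
There are look-alikes about, which are no part of the job. Leave any blue, brown or yellow look-alike of the dish_medium alone.

How it is judged:
On the way, in this order (a step that is already met when the one before it is completed fails the run):
1. the smooth bush lies flat in the square tray, hub up, released (horizontal distance between bush and scrap_tray below 0.025 m and z of bush in the frame of scrap_tray below 0.008 m and angle between bush's own z axis and vertical below 0.1 rad and linear speed of bush below 0.03 m/s and angular speed of bush below 0.5 rad/s and contact force between bush and the fingers below 0.1 N), for 0.2 s.
2. the large gear lies flat in the large dish, hub up, released (horizontal distance between gear_large and dish_large below 0.016 m and z of gear_large in the frame of dish_large below 0.008 m and angle between gear_large's own z axis and vertical below 0.1 rad and linear speed of gear_large below 0.03 m/s and angular speed of gear_large below 0.5 rad/s and contact force between gear_large and the fingers below 0.1 N), for 0.2 s.
3. the medium gear lies flat in the medium dish, hub up, released (horizontal distance between gear_medium and dish_medium below 0.016 m and z of gear_medium in the frame of dish_medium below 0.008 m and angle between gear_medium's own z axis and vertical below 0.1 rad and linear speed of gear_medium below 0.03 m/s and angular speed of gear_medium below 0.5 rad/s and contact force between gear_medium and the fingers below 0.1 N), for 0.2 s.
4. the small gear lies flat in the small dish, hub up, released (horizontal distance between gear_small and dish_small below 0.016 m and z of gear_small in the frame of dish_small below 0.008 m and angle between gear_small's own z axis and vertical below 0.1 rad and linear speed of gear_small below 0.03 m/s and angular speed of gear_small below 0.5 rad/s and contact force between gear_small and the fingers below 0.1 N), for 0.2 s.
At the end, for the whole second after the job is handed in: The bush lies in the square tray (within 25 mm of its centre), each gear in the dish of its size (within 16 mm of its centre), all flat on the floor (within 4 mm), hub up within 0.1 rad, released and at rest; bearing and coupling within 20 mm of where they began (all of step 1 and all of step 2 and all of step 3 and all of step 4 and distance of each of bearing, coupling from where it was at the start of the episode below 0.02 m); the robot touches nothing.
It fails at once if the ball bearing is moved more than 20 mm (distance of bearing from where it was at the start of the episode above 0.02 m).
It fails at once if the jaw coupling half is moved more than 20 mm (distance of coupling from where it was at the start of the episode above 0.02 m).
It fails at once if a gear or the bush is dropped (falls free at more than 0.7 m/s, about 25 mm of fall) ((linear speed of bush above 0.7 m/s and contact force between bush and the fingers below 0.1 N) or (linear speed of gear_large above 0.7 m/s and contact force between gear_large and the fingers below 0.1 N) or (linear speed of gear_medium above 0.7 m/s and contact force between gear_medium and the fingers below 0.1 N) or (linear speed of gear_small above 0.7 m/s and contact force between gear_small and the fingers below 0.1 N)).
It also fails if it takes over 102 s, if anything falls off the work surface, if the arm or the gripper's body presses on something with over 40 N, if the wrist force passes 120 N, or if a joint passes its speed limit or range.

### The arm

A 6-joint arm with a two-finger parallel gripper is mounted at the origin on the work surface. World frame = base frame: x ahead of the robot, y to its left, z up, the work surface at z = 0. Lengths are in m, angles in rad, forces in N, time in s.
With the tool pointing down it reaches from about 0.35 to 0.975 m from the base axis. Payload 4.9 kg.
Tool frame: the origin (TCP) lies on the centre line of the jaws, within the pads' length; the fingertips stand r.nose_length ahead of it and the grasp point (between the pads) lies 6 mm ahead of it (r.nose_length is the distance from the TCP to the fingertips, in m); y points along the fingers, z is the direction in which the jaws open and shut, and the axes are right-handed (so a half turn about y gives the same grasp; the last joint's range is limited). The gripper opens to 85 mm and grips with 20 to 120 N. Pads are 22 mm wide; open, the fingers measure 114 mm over their backs; the gripper's body (76 mm by 85 mm) begins 54 mm behind the grasp point. The pads swing forward as they close: fully open they stand 13 mm farther back than shut.
Start: joints at [-1.249, 0.053, 1.613, -0, 1.476, -0.119], TCP at [0.267, -0.565, 0.256] pointing down, gripper open.
Joint ranges: [-3.01, 3.01], [-1.01, 2.22], [0.06, 2.58], [-1.02, 4.17], [0.09, 2.62], [-3.14, 3.14]. Speed limits (rad/s): [2.57, 2.57, 3.14, 3.14, 3.14, 3.14].

### API

Orientations are given as a unit quaternion [x, y, z, w].
In Python, from station import r, effector, kinematics, optics, job, finder gives the robot as it stands. Calls block until the motion is done:
- r.move_ptp(position, orientation): joint-space move of the TCP to a pose.
- r.move_linear(position, ori=None, speed=0.15): straight line of the TCP; ori=None keeps the orientation; speed is the mean speed in m/s.
- r.set_joints(angles): joint-space move.
- effector.gripper_open() and effector.close_gripper(force=None): open the fingers fully, or close them until they stop; force is the grip in N (None keeps the last).
- r.pause(seconds).
- kinematics.ik(position, orientation): joint angles nearest the present ones, or None.
- optics.get_image(name): name is "scene" or "top" or "wrist"; returns the picture (420x560x3 uint8, red, green, blue); there is no depth.
- optics.calibration(name): a dict with "vfov" (degrees; the focal length in pixels is half the picture's height over the tangent of half this angle, whatever the lens; pixels are square), "cx", "cy" (the principal point, pixels), "pose" (4x4, takes a point from camera to world coordinates); the wrist camera has in their place "T_tool_cam" (4x4, takes a point from camera to tool coordinates, whose origin is the TCP and whose axes are the tool frame's). Camera axes: x right, y down, z forward; pixel columns grow to the right and rows downward; lengths in m; the calibration is good to about 2 mm. A picture is of the moment at which its call begins: read the wrist's pose just before it. calibration takes no time and is no camera call.
A pose or a line that the arm cannot do raises r.IKError and nothing moves.
- job.job_done(): hands the job in, once; it reports no verdict.
Trained networks look in the newest picture that a camera, given by its name, has taken for a name from the list of things; names that differ only in an ending like _2 or _b are one class to them, and where a whole thing is asked for, a point or a joint stands for the part that bears it (a point fixed in the world has none). Each returns a list of dicts, best first, with "conf" (0 to 1); they miss things now and then, are a little off and sometimes report something else, mostly with a low value. They report only what shows in the picture. A call takes as long as a camera call. They do not tell look-alikes from the thing itself.
- finder.look_for(camera, name): "point" ([row, column] in pixels, amid what is visible of it).
- finder.cut_out(camera, name): "pixels" (420x560 bool, what is visible of it) and "point" ([row, column] in pixels, amid what is visible of it).
- finder.spot_point(camera, name): "point" ([row, column] in pixels: a listed point, or the origin of a listed thing).
Readings, each from a call of its own:
- r.current_clock(): time.
- r.current_joint_positions(): joint angles.
- r.current_joint_vel(): joint speeds.
- r.current_joint_efforts(): joint torques, N m.
- r.current_tcp_pos(): TCP position.
- r.current_tool_rot(): TCP orientation.
- r.current_force(): force on the tool from outside, world axes, zero at the start.
- r.current_ft_torque(): the same for the moment, N m.
- r.current_gripper_width(): finger opening in m.
Only numpy, scipy, OpenCV 4.12 (cv2) and the standard library are available. Lean on these libraries where they do the work, as an engineer would, in place of code of your own. Each camera call takes 0.05 s, during which the arm holds its last target. There are 200 camera calls.

## Working session

There is one attempt and no reset: what is moved stays moved. The work goes in short steps, each a Python script; the robot and the scene stay as the last script left them, time stands still between calls to the robot, and variables do not carry over. Pictures are saved under pics/ and viewed, about 12 in all and at most 16, crops included, and the job is handed in when it is done.

```bash
mkdir -p pics; ls
python3 - <<'E'
from station import r, effector, kinematics, optics, job, finder
import cv2
for n in ("top","scene"):
    im=optics.get_image(n); cv2.imwrite(f"pics/{n}0.png",im[:,:,::-1])
    c=optics.calibration(n); print(n,c)
print(optics.calibration("wrist"))
for n in ["gear_large","gear_medium","gear_small","bush","dish_large","dish_medium","dish_small","scrap_tray","bearing","coupling"]:
    optics_im=None
    print(n,[(d["conf"],[round(float(x)) for x in d["point"]]) for d in finder.spot_point("top",n)])
print(r.nose_length,r.current_tool_rot(),r.current_clock())
E
```

```text
pics
top {'vfov': 54.291148966906334, 'cx': 283.8753355186313, 'cy': 210.1789674553284, 'pose': array([[-0.01386414, -0.99771446,  0.06613358,  0.41992064],
       [-0.99988439,  0.01342053, -0.00714746, -0.06665591],
       [ 0.00624357, -0.06622503, -0.99778518,  1.14346222],
       [ 0.        ,  0.        ,  0.        ,  1.        ]])}
scene {'vfov': 44.26149213205046, 'cx': 277.1677635650639, 'cy': 215.52028152826645, 'pose': array([[ 0.73043575,  0.55343156, -0.40022134,  1.01749171],
       [ 0.68294536, -0.5858324 ,  0.43633248, -0.67919358],
       [ 0.00701754, -0.59204215, -0.80587645,  1.14222111],
       [ 0.        ,  0.        ,  0.        ,  1.        ]])}
{'vfov': 68.10311231097359, 'cx': 275.6120398366082, 'cy': 207.35184005515666, 'T_tool_cam': array([[ 3.86452330e-07,  9.49850767e-01,  3.12703568e-01,
        -8.02625754e-02],
       [ 3.51530977e-04, -3.12703548e-01,  9.49850708e-01,
        -1.16614668e-01],
       [ 9.99999938e-01,  1.09557919e-04, -3.34022813e-04,
        -4.51368076e-04],
       [ 0.00000000e+00,  0.00000000e+00,  0.00000000e+00,
         1.00000000e+00]])}
gear_large [(0.57, [221, 311]), (0.52, [223, 261])]
gear_medium [(0.58, [178, 333]), (0.17, [226, 358])]
gear_small [(0.53, [172, 284])]
bush [(0.61, [164, 382])]
dish_large [(0.87, [228, 357])]
dish_medium [(0.9, [162, 377]), (0.87, [249, 432]), (0.7, [200, 434]), (0.6, [297, 342]), (0.56, [132, 329]), (0.39, [223, 310])]
dish_small [(0.73, [172, 183]), (0.67, [229, 156]), (0.45, [227, 209])]
scrap_tray [(0.72, [226, 210])]
bearing [(0.97, [225, 259]), (0.49, [226, 209])]
coupling [(0.68, [227, 161])]
0.025 [ 0.15460497 -0.68999252  0.69000716 -0.15458895] 0.6
```

Run:
```python
import cv2
im=cv2.imread("pics/top0.png")[100:340,130:470]
cv2.imwrite("pics/top0c.png",cv2.resize(im,None,fx=2.3,fy=2.3,interpolation=cv2.INTER_CUBIC))
```

```text
(no output)
```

View pics/top0c.png

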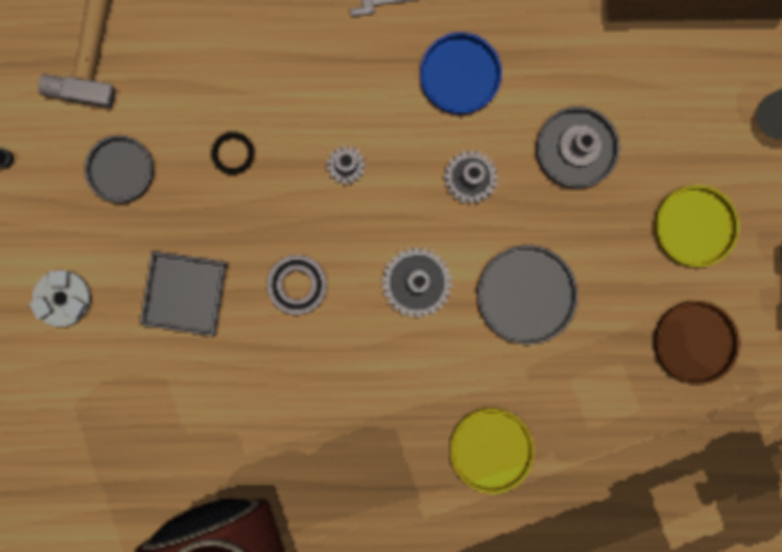

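View pics/scene0.png

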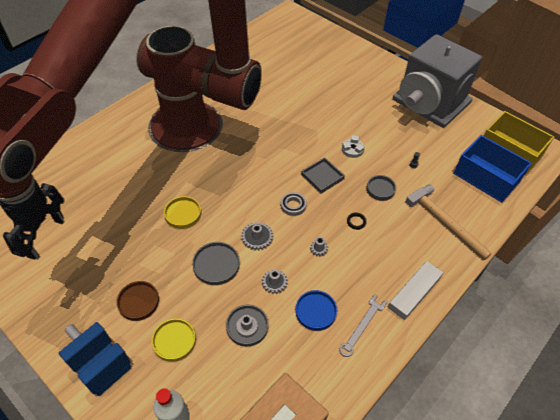

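The top picture shows five dishes of medium size: grey (162,377, in full-picture row, column), blue (132,329), yellow (200,434 and 297,342) and brown (249,432). The grey one with the bush in it is dish_medium. The other parts:
- gears: large (223,311), medium (177,334), small (171,281)
- dishes and tray: large dish (228,358), small dish (172,183), tray (227,210)
- to be left alone: bearing (224,259), coupling (229,156)

The crop already confirms these, so next I'll turn them into positions and take a wrist look.

```bash
cat > h.py <<'E'
from station import r, effector, kinematics, optics, job, finder
import numpy as np, cv2
from scipy.spatial.transform import Rotation as R
# tool y down; x along +world x
Q=R.from_matrix(np.array([[1,0,0],[0,0,1],[0,-1,0]]).T @ np.eye(3)).as_quat()
def toolpose():
    T=np.eye(4);T[:3,:3]=R.from_quat(r.current_tool_rot()).as_matrix();T[:3,3]=r.current_tcp_pos();return T
def cam(n,T=None):
    c=optics.calibration(n); P=c["pose"] if n!="wrist" else T@c["T_tool_cam"]
    return 210/np.tan(np.radians(c["vfov"]/2)),c["cx"],c["cy"],P
def ray(n,p,z,T=None):
    f,cx,cy,P=cam(n,T); d=P[:3,:3]@np.array([(p[1]-cx)/f,(p[0]-cy)/f,1])
    return (P[:3,3]+d*(z-P[2,3])/d[2])[:2]
def proj(n,X,T=None):
    f,cx,cy,P=cam(n,T); c=P[:3,:3].T@(np.array(X)-P[:3,3]); return cy+f*c[1]/c[2],cx+f*c[0]/c[2]
E
python3 - <<'E'
from h import *
print(R.from_quat(Q).as_matrix())
print(R.from_quat(r.current_tool_rot()).as_matrix().round(2))
optics.get_image("top")
guess=dict(gear_large=(223,311),gear_medium=(177,334),gear_small=(171,281),bush=(162,380),dish_large=(228,358),dish_medium=(162,380),dish_small=(172,183),scrap_tray=(227,210),bearing=(224,259),coupling=(229,156))
for n,g in guess.items():
    z=.012 if 'dish' in n or 'tray' in n else .0
    for k,f in (("cut",finder.cut_out),("spot",finder.spot_point)):
        zz={"cut":z if z else .012,"spot":.004 if n=='bush' else 0.}[k]
        for d in f("top",n):
            p=np.argwhere(d["pixels"]).mean(0) if k=="cut" else np.array(d["point"])
            if np.hypot(*(p-g))<12: print(n,k,d["conf"],p.round(1),ray("top",p,zz).round(4)); break
import numpy as np
for p in ([.5,-.3,.2],[.5,.2,.2]): print(kinematics.ik(p,Q))
E
```

```text
[[ 1.  0.  0.]
 [ 0.  0. -1.]
 [ 0.  1.  0.]]
[[-0.9  -0.    0.43]
 [-0.43 -0.   -0.9 ]
 [ 0.   -1.    0.  ]]
gear_large cut 0.59 [222.6 311.4] [ 0.4595 -0.1504]
gear_large spot 0.91 [220.3 306.5] [ 0.4665 -0.1377]
gear_medium cut 0.79 [176.4 333.8] [ 0.5874 -0.2153]
gear_medium spot 0.85 [177.5 330.5] [ 0.5861 -0.2074]
gear_small cut 0.48 [171.7 279.8] [ 0.6025 -0.0648]
gear_small spot 0.74 [171.9 283.8] [ 0.6037 -0.0761]
bush cut 0.72 [163.3 381.4] [ 0.6224 -0.3492]
bush spot 0.72 [161.6 381.3] [ 0.6288 -0.3509]
dish_large cut 0.85 [228.2 358.3] [ 0.4422 -0.2797]
dish_large spot 0.95 [230.1 356.3] [ 0.4373 -0.2763]
dish_medium spot 0.71 [165.6 379.3] [ 0.6182 -0.3459]
dish_small cut 0.97 [173.  181.5] [0.6023 0.2086]
dish_small spot 0.94 [174.1 182. ] [0.6012 0.21  ]
scrap_tray cut 0.73 [227.8 209.1] [0.449  0.1321]
scrap_tray spot 0.66 [224.4 208.9] [0.4588 0.1348]
bearing cut 0.69 [223.3 257.9] [ 0.4596 -0.0025]
bearing spot 0.8 [222.4 262.4] [ 0.4623 -0.0144]
coupling cut 0.68 [229.7 155.7] [0.4458 0.2789]
coupling spot 0.83 [227.7 154.3] [0.4517 0.2866]
[-0.66801741  0.87905248  1.69003006  3.14159265  2.56908255 -0.90277892]
None
```

```bash
sed -i '/^# tool/d;s/^Q=.*/Q=R.from_matrix(np.array([[-1,0,0],[0,0,-1],[0,-1,0]]).T).as_quat() # tool y down, x to -x, jaws along y/' h.py
cat >> h.py <<'E'
def look(name,tags=(),view=None):
    """wrist picture; for each (name,z_spot) the spot point; returns pose"""
    T=toolpose(); im=optics.get_image("wrist")
    for n,z in tags:
        for k,f in (("spot",finder.spot_point),("cut",finder.cut_out)):
            for d in f("wrist",n)[:2]:
                if k=="spot": p,zz=d["point"],z
                else: p,zz=np.argwhere(d["pixels"]).mean(0),z+.012
                print(n,k,d["conf"],np.round(p),ray("wrist",p,zz,T).round(4))
    np.save(f"pics/{name}_T.npy",T); cv2.imwrite(f"pics/{name}.png",im[:,:,::-1]); return im,T
E
python3 - <<'E'
from h import *
t=r.current_clock()
r.move_ptp([.60,-.29,.22],Q); print(r.current_clock()-t)
im,T=look("w1",[("bush",.004),("dish_medium",0),("gear_medium",0),("gear_large",0),("dish_large",0)])
t=r.current_clock();r.move_ptp([.53,.09,.22],Q); print(r.current_clock()-t)
im2,T2=look("w2",[("scrap_tray",0),("gear_small",0),("dish_small",0)])
print(r.current_joint_positions())
cv2.imwrite("pics/w12.png",cv2.resize(np.hstack([im,im2])[:,:,::-1],(800,300)))
E
```

```text
1.6
bush spot 0.79 [158. 329.] [ 0.626  -0.3472]
bush cut 0.85 [160. 332.] [ 0.6252 -0.3487]
dish_medium spot 0.92 [ 67. 192.] [ 0.7153 -0.2079]
dish_medium spot 0.62 [244. 442.] [ 0.5234 -0.4882]
dish_medium cut 0.85 [161. 329.] [ 0.6241 -0.3466]
dish_medium cut 0.83 [ 63. 187.] [ 0.7176 -0.2059]
gear_medium spot 0.55 [194. 211.] [ 0.585  -0.2179]
gear_medium cut 0.65 [192. 208.] [ 0.59   -0.2174]
gear_large spot 0.65 [289. 161.] [ 0.4621 -0.147 ]
gear_large cut 0.93 [281. 156.] [ 0.4798 -0.1475]
dish_large spot 0.73 [302. 270.] [ 0.4431 -0.2837]
dish_large spot 0.2 [292. 164.] [ 0.4566 -0.1499]
dish_large cut 0.97 [304. 268.] [ 0.4481 -0.2812]
1.4417
scrap_tray spot 0.77 [248. 238.] [0.4481 0.1344]
scrap_tray cut 0.8 [248. 238.] [0.4543 0.1326]
gear_small spot 0.61 [111. 424.] [ 0.6042 -0.0643]
gear_small cut 0.71 [111. 430.] [ 0.6047 -0.0648]
dish_small spot 0.94 [110. 158.] [0.6061 0.2112]
dish_small cut 0.68 [112. 155.] [0.6041 0.2097]
[ 2.88560688e-02 -1.31720216e-01  1.85335244e+00 -5.34440499e-06
  1.42008606e+00  1.60049164e+00]
```

View pics/w12.png

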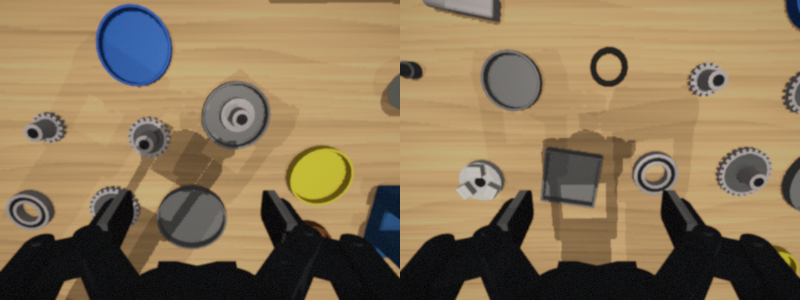

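Wrist and top estimates agree within a few mm. Left half (w1): bush in the grey dish, near (160,330) in full-picture pixels. Right half (w2): empty tray at (248,238), empty small dish at (110,158). Going for the bush, with one close look first.

```bash
cat >> h.py <<'E'
def near(n,xy,z,tol=.02):
    """close look from 0.14: mean of accepted spot and hub measurement"""
    T=toolpose(); im=optics.get_image("wrist"); out=[]
    for d in finder.spot_point("wrist",n):
        w=ray("wrist",d["point"],z,T)
        if np.hypot(*(w-xy))<tol: out.append(w); print(n,"close",d["conf"],w.round(4)); break
    return im,T,(out[0] if out else np.array(xy))
def circ(im,T,xy,zs_r):
    v=im[:,:,::-1].copy()
    for z,rad in zs_r:
        pts=[proj("wrist",[xy[0]+rad*np.cos(a),xy[1]+rad*np.sin(a),z],T)[::-1] for a in np.linspace(0,6.28,60)]
        cv2.polylines(v,[np.int32(np.round(pts))],True,(0,0,255),1)
    return v
def clear(): 
    print("F",r.current_force().round(1) if hasattr(r.current_force(),'round') else r.current_force(),"w",r.current_gripper_width(),"t",r.current_clock())
E
python3 - <<'E'
from h import *
xy=np.array([.6255,-.348])
r.move_ptp([*xy,.15],Q)
im,T,w=near("bush",xy,.004)
near("dish_medium",xy,0)
v=circ(im,T,xy,[(.046,.013),(.016,.025)])
v=circ(v[:,:,::-1],T,[.6235,-.3465],[(.018,.05)])
cv2.imwrite("pics/w3.png",v)
clear()
E
```

```text
bush close 0.96 [ 0.6251 -0.3499]
F [-0.6  0.2 -0.2] w 0.0854802469073089 t 7.45
```

View pics/w3.png

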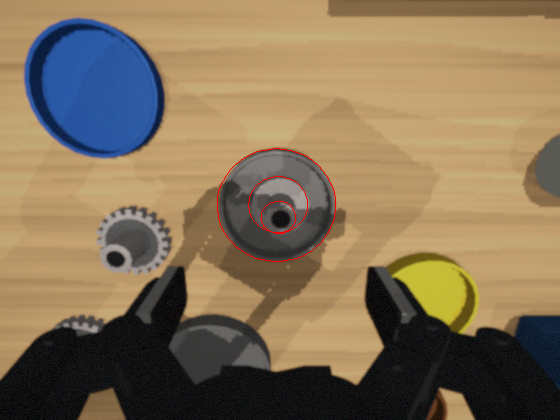

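The overlay fits: dish rim centre about (204,277), hub at (217,280), so the estimate holds to about 2 mm. Grasp.

```bash
cat >> h.py <<'E'
def pick(xy,zf,g=60):
    r.move_linear([*xy,zf+.06],speed=.15); r.move_linear([*xy,zf+.042],speed=.06); print("F",np.round(r.current_force(),1))
    effector.close_gripper(g); r.pause(.2); clear()
    r.move_linear([*xy,zf+.052],speed=.05); r.move_linear([*xy,.15],speed=.2); clear()
def place(xy,zf):
    r.move_ptp([*xy,.13],Q); r.move_linear([*xy,zf+.056],speed=.15); r.move_linear([*xy,zf+.0425],speed=.03); print("F",np.round(r.current_force(),1), r.current_gripper_width())
    effector.gripper_open(); r.pause(.3); r.move_linear([*xy,.15],speed=.2); clear()
E
python3 - <<'E'
from h import *
pick([.625,-.349],.004)
T=toolpose(); im=optics.get_image("wrist"); cv2.imwrite("pics/w4.png",im[:,:,::-1])
E
```

```text
F [ 0. -0.  1.]
F [-0.5  0.2  3.3] w 0.024272735560995892 t 9.4083
F [-0.2  0.3 -3. ] w 0.02445434760180717 t 10.375
```

View pics/w4.png

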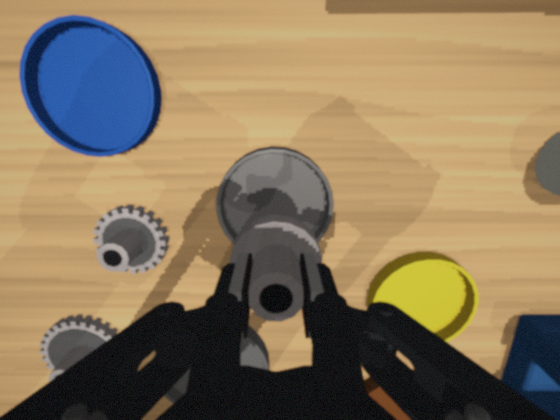

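The bush is held upright between the pads (hub at about (297,277)). The dish below it is empty, and the force change matches 0.26 kg. Placing it in the tray.

Run:
```python
from h import *
place([.450,.133],.004)
im,T,w=near("bush",np.array([.45,.133]),.004)
near("scrap_tray",np.array([.45,.133]),0)
r.move_ptp([.461,-.148,.15],Q)
im2,T2,w2=near("gear_large",np.array([.461,-.148]),0)
v=circ(im,T,[.45,.133],[(.046,.013),(.016,.025)])
v2=circ(im2,T2,[.461,-.148],[(.042,.013),(.012,.042)])
cv2.imwrite("pics/w5.png",cv2.resize(np.hstack([v,v2]),(800,300),interpolation=cv2.INTER_AREA))
```

```text
F [-0.9 -0.3 -0.2] 0.023913498882854725
F [-0.1  0.7 -0.2] w 0.08524565635040818 t 15.0917
bush close 0.73 [0.4506 0.1332]
gear_large close 0.73 [ 0.4604 -0.1487]
```

View pics/w5.png

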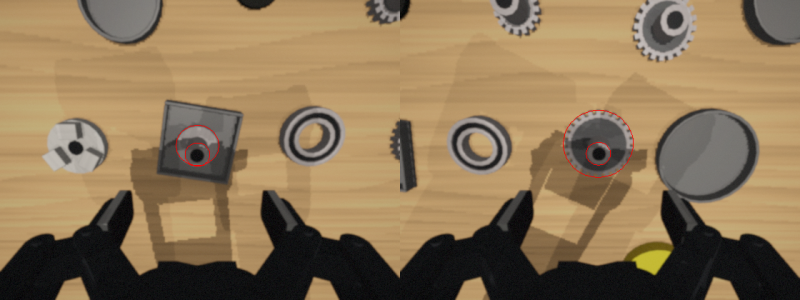

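The bush is seated in the tray, about 3–4 mm off centre, and its overlay circles match. The gear_large overlay also fits. Continuing with the large gear.

Run:
```python
from h import *
pick([.4605,-.1485],0,80)
place([.444,-.281],.004)
im,T,w=near("gear_large",np.array([.444,-.281]),.004)
r.move_ptp([.586,-.217,.15],Q)
im2,T2,w2=near("gear_medium",np.array([.586,-.217]),0)
v=circ(im,T,[.444,-.281],[(.046,.013),(.016,.042),(.018,.056)])
v2=circ(im2,T2,[.586,-.217],[(.042,.013),(.012,.032)])
v2=circ(v2[:,:,::-1],T2,[.6235,-.3465],[(.018,.05)])
cv2.imwrite("pics/w6.png",cv2.resize(np.hstack([v,v2]),(800,300),interpolation=cv2.INTER_AREA))
```

```text
F [0.4 0.4 0. ]
F [-2.3 -0.1  5. ] w 0.02354129920007677 t 18.4667
F [-0.9 -0.2 -4.3] w 0.023439385167491753 t 19.4583
F [-0.3  1.1 -2.3] 0.023392098039538303
F [-0.4  0.8 -1.2] w 0.08560062527376094 t 22.8667
gear_large close 0.72 [ 0.4439 -0.2787]
gear_medium close 0.79 [ 0.5873 -0.2186]
```

View pics/w6.png

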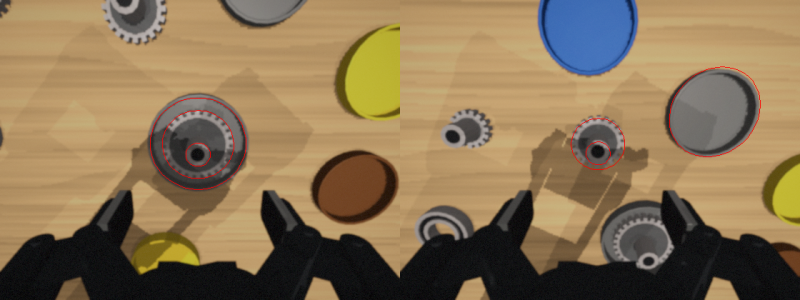

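The large gear is centred and flat in its dish, and the overlays for the medium gear and the emptied medium dish fit. Next come the medium gear and a look at the small one.

Run:
```python
from h import *
pick([.5865,-.218],0,70)
place([.6235,-.346],.004)
im,T,w=near("gear_medium",np.array([.6235,-.346]),.004)
r.move_ptp([.604,-.065,.15],Q)
im2,T2,w2=near("gear_small",np.array([.604,-.065]),0)
v=circ(im,T,[.6235,-.346],[(.046,.013),(.016,.032),(.018,.05)])
v2=circ(im2,T2,[.604,-.065],[(.042,.013),(.012,.023)])
cv2.imwrite("pics/w7.png",cv2.resize(np.hstack([v,v2]),(800,300),interpolation=cv2.INTER_AREA))
```

```text
F [-0.6  0.5 -0.5]
F [-0.4  1.   3.6] w 0.023975373558673484 t 25.725
F [ 0.3  0.3 -3.6] w 0.024258821007318136 t 26.7167
F [ 0.1 -0.4 -0.8] 0.023907814660825262
F [ 0.2  0.  -1.2] w 0.08554561016166225 t 30.125
gear_medium close 0.66 [ 0.6233 -0.3453]
gear_small close 0.68 [ 0.6084 -0.0643]
```

View pics/w7.png

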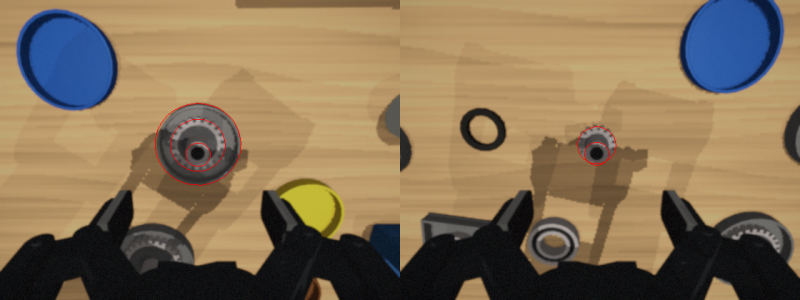

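The medium gear is seated and centred, and the small gear overlay fits within 1–2 mm.

Run:
```python
from h import *
pick([.605,-.065],0,60)
place([.604,.210],.004)
im,T,w=near("gear_small",np.array([.604,.21]),.004)
v=circ(im,T,[.604,.21],[(.046,.013),(.016,.023),(.018,.041)])
r.move_ptp([.48,.1,.25],Q); r.set_joints([-1.249,.053,1.613,0,1.476,-.119]); r.pause(.3)
im2=optics.get_image("top")[:,:,::-1]; clear()
cv2.imwrite("pics/w8.png",np.hstack([cv2.resize(v,(400,300),interpolation=cv2.INTER_AREA),cv2.resize(im2[120:270,140:420],(400,300))[:, :]]))
for n in ("bearing","coupling"): print(n,[np.round(np.argwhere(d["pixels"]).mean(0),1) for d in finder.cut_out("top",n)[:1]])
```

```text
F [-0.  -0.9  0.6]
F [-0.1 -0.3  2. ] w 0.024065763413873474 t 33.4
F [ 0.5  0.4 -3.7] w 0.024206177658489283 t 34.3917
F [-1.2  0.3 -1.3] 0.024300892649300153
F [-0.1 -1.1 -1.1] w 0.08500068425026595 t 38.2667
F [ 0.3 -0.9 -0.2] w 0.08526839127892824 t 41.9833
bearing [array([223.5, 258.3])]
coupling [array([229.9, 155.5])]
```

View pics/w8.png

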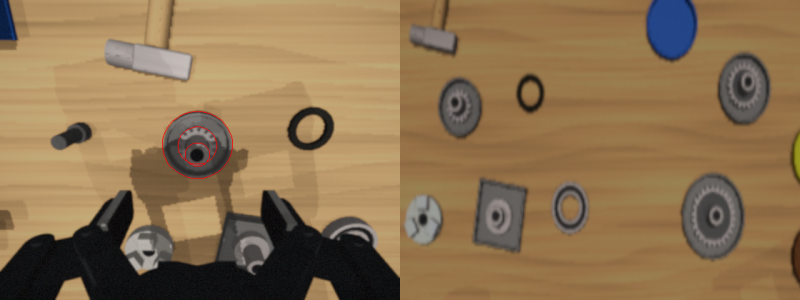

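All four parts sit in their places, and the bearing and coupling are within 0.5 px of where they started.

```bash
python3 -c "
from h import *
print(job.job_done())"
```

```text
the job is handed in; nothing more can be done
None
```

The job is handed in, finished at about 42 s of the 102 s allowed. I put the bush in the square tray first, then the large, medium and small gears in the grey dishes of their sizes. Nothing was dropped.

- **Placing:** overlays on the close wrist pictures show all four parts flat with their hubs up. The gears are within about 3 mm of the dish centres and the bush within about 4 mm of the tray centre.
- **Left alone:** in the last top picture the bearing and coupling are within 0.5 px (about 1–2 mm) of where they started.
- **Arm:** it is back at its start pose, clear of everything, with the gripper open.
- **Misses:** the networks missed two close looks, the medium dish before the bush grasp and the tray after the bush was placed. I judged the dish from the overlay and the tray from its corners in the picture. No check failed.
- **Not known:** handing in gave no verdict.

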